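# Tip a solar module over onto the wiring nest

### The arm

A 6-joint arm with a two-finger parallel gripper is mounted at the origin on a cart in front of the work surface, level with it; the furniture and walls round the work are solid. World frame = base frame: x ahead of the robot, y to its left, z up, the work surface at z = 0. Lengths are in mm, angles in rad, forces in N, time in s.
With the tool pointing down it reaches from about 225 to 875 mm from the base axis. Payload 3.4 kg.
Tool frame: the origin (TCP) lies midway between the tips of the shut fingers; the grasp point (between the pads) lies 19 mm behind it; z points along the fingers, y is the direction in which the jaws open and shut (so a half turn about z gives the same grasp; the last joint's range is limited). The gripper opens to 85 mm and grips with 20 to 120 N. Pads are 22 mm wide; open, the fingers measure 114 mm over their backs; the gripper's body (76 mm by 85 mm) begins 54 mm behind the grasp point. The pads swing forward as they close: fully open they stand 13 mm farther back than shut.
Start: joints at [1.05, 0.276, 1.505, -0, 1.361, -0.121], TCP at [223.829, 529.682, 231.328] pointing down, gripper open.
Joint ranges: [-2.89, 2.89], [-0.75, 2.08], [0.22, 2.7], [-1.18, 4.32], [0.11, 2.71], [-2.7, 2.7]. Speed limits (rad/s): [2.57, 2.57, 3.14, 3.14, 3.14, 3.14].

### API

Orientations are given as [roll, pitch, yaw] about the fixed x, y, z axes, in that order (R = Rz(yaw) Ry(pitch) Rx(roll)).
In Python, from rig import r, eyes, job gives the robot as it stands.
- The arm moves only by the shell command python3 -m crank 'ROWS'. ROWS is JSON, a list of rows, each a list of 5 numbers: the shift along the tool's x, y, z in mm, then the turn about the tool's z in rad, then the closure, from 0 (fully open) to 1 (shut). A call has exactly 8 rows; each row shifts and turns the commanded pose from where the row before left it, along the tool's axes as they then stand; what a row does not reach is not made up. A row lasts 1/8 s, in which the tool goes at most 62.5 mm and 10.7 degrees, less where a joint would pass 70% of its speed; a pose out of reach is approached as far as the arm can. A call is refused whole if a number of a shift passes 62.5 or a number of a turn 0.188, either way. A call with a gripper value outside its range is refused whole. The fingers move at their own pace and stop on an object; the grip force is fixed at half the most. Time passes only in rows, so rows that do not move let the fingers close, or fill a call up. It gives the time, the measured TCP pose, the force and the opening at its end, in the units of the state.
- r.observe(): the state, without advancing time (a new reading comes with each control period).
- eyes.snapshot(name): name is "scene" or "side" or "wrist"; returns a dict with "color" (384x512x3 uint8, red, green, blue), "fx", "fy", "cx", "cy" (pixels), "R" (3x3) and "t" (3): a world point X has camera coordinates R X + t; the wrist camera has in their place "T_tool_cam" (4x4, takes a point from camera to tool coordinates, whose origin is the TCP and whose axes are the flange's). Camera axes: x right, y down, z forward; pixel columns grow to the right and rows downward; lengths in mm; the calibration is good to about 2 mm. The wrist camera is an equidistant fisheye: a pixel r from the principal point sees the ray r / f radians off the axis. A picture is of the moment at which its call begins: read the wrist's pose just before it. There is no depth.
- job.hand_in(): hands the job in, once; it reports no verdict.
The state is a dict: "time_s": time; "qpos": joint angles; "qd": joint speeds; "tau": joint torques, N m; "ee_pos": TCP position; "eef_rot": TCP orientation; "contact_force": force on the tool from outside, world axes, zero at the start; "moment": the same for the moment, N m; "finger_gap": opening from 0.0 (shut) to 1.0 (fully open).
Only numpy, scipy, OpenCV 4.12 (cv2) and the standard library are available. Lean on these libraries where they do the work, as an engineer would, in place of code of your own. Each camera call takes 0.05 s, during which the arm holds its last target. There are 200 camera calls.

### The job

The solar module lies blue cell side up on the bench; its potting is still soft, so do the whole job with gentle pushes of the fingertips and never pinch it or pick it up. Push it square against the front edge of the raised wiring nest, work its overhanging near edge up until it stands on end and tips over onto the nest's rubber pad, circuit side up. Then push it fully home into the nest's corner, flat on the pad and touching both the back fence and the end stop, leave the tweezers, brush and housing where they are, and draw the hand clear.

Things in the scene. Friction and masses are not known exactly. Their poses are not given: they have to be found in the camera images.
- module: solar module: white panel 80 (x) by 92 (y) by 5 mm, blue cell on +z; under it (-z), flush with the +x edge, a black box 46 by 68 by 8 mm with a green circuit. The -x edge overhangs the box by 34 mm. 60 to 130 g, friction about 0.6. Origin at the panel's centre. Starts on the bench between robot and nest, on its box, panel 8 to 13 mm up, x axis within 0.3 rad of the nest's
- module_far (a point): middle of the module's +x edge, at the panel's half thickness, the edge that faces the nest at the start
- module_near (a point): middle of the module's -x edge, at the panel's half thickness, the edge that faces the robot at the start
- module_left (a point): middle of the module's +y edge, at the panel's half thickness
- module_right (a point): middle of the module's -y edge, at the panel's half thickness
- nest: wiring nest, fixed to the bench: aluminium base 120 (x) by 200 mm (y), flat top with black rubber pad 14 mm above the bench, open to the front and right. Behind the fence stands a black lead comb, 34 mm high. Origin under the base's centre, on the bench; x points away from the robot, y left, z up. With the module home its centre is at x -14, y +42, z +16.5 mm in this frame
- nest_front (a point): middle of the upper edge of the nest's front face (at nest x = -60 mm); the face is upright, 14 mm high, 200 mm wide and faces the robot; the module is tipped over this edge
- nest_corner (a point): inner corner of the nest, on the pad, at nest x = +26, y = +88 mm: here the back fence (along y, its front side at x = +26) meets the end stop at the left end (its inner side at y = +88). Both are aluminium bars 12 mm thick that rise 12 mm above the pad
- tweezers: steel tweezers, 126 mm long, lying on the bench to the left of the nest, to be left alone; origin under the middle
- brush: flat dusting brush with a wooden handle, 168 mm long, lying on the bench to the left of the nest, to be left alone; origin under the middle
- housing: open grey die-cast stud housing, 128 mm across and 36 mm high, standing on the bench to the right of the nest, to be left alone; origin under the middle
Things that resemble listed ones, but are neither listed nor needed, are in the scene too. There is more than one size of the nest; the one meant has the size given above.

How it is judged (in metres and radians):
On the way, in this order (a step that is already met when the one before it is completed fails the run):
1. the module stands tipped up against the front edge of the nest (angle between module's own z axis and vertical between 1 and 2.2 rad and x of module in the frame of nest between -0.11 and -0.03 m and height (world z) of module below 0.06 m), for 0.02 s.
2. the module lies turned over on the nest, circuit side up (angle between module's own z axis and vertical above 3 rad and z of module in the frame of nest between 0.013 and 0.02 m), for 0.1 s.
At the end, for the whole second after the job is handed in: the module lies still and flat on the pad, circuit side up (within 0.08 rad), square to the nest within 0.05 rad, its edges within 3.5 mm of the back fence and of the end stop (angle between module's own z axis and vertical above 3.06 rad and angle between the x axis of module and the x axis of nest, either way round below 0.05 rad and x of module in the frame of nest between -0.0175 and -0.012 m and y of module in the frame of nest between 0.0385 and 0.044 m and z of module in the frame of nest between 0.0145 and 0.0185 m and linear speed of module below 0.01 m/s); the robot touches nothing.
It fails at once if the module is picked up: all four of its edges more than 36 mm above the bench (the pad is at 14 mm) (height (world z) of each of module_far, module_near, module_left, module_right above 0.036 m).
It fails at once if the module is pinched between the fingers, by opposite edges of its panel or opposite sides of its box (((contact force between the fingers and module_c1 above 0.5 N or contact force between the fingers and module_c3 above 0.5 N) and (contact force between the fingers and module_c2 above 0.5 N or contact force between the fingers and module_c4 above 0.5 N)) or (contact force between the fingers and module_c5 above 0.5 N and contact force between the fingers and module_c6 above 0.5 N)).
It fails at once if the module is pushed harder than 25 N (contact force between the fingers and module above 25 N).
It fails at once if the tweezers, brush or housing is moved by more than 15 mm (distance of any of tweezers, brush, housing from where it was at the start of the episode above 0.015 m).
It also fails if it takes over 64 s, if anything falls off the work surface, if the arm or the gripper's body presses on something with over 40 N, if the wrist force passes 120 N, or if a joint passes its speed limit or range.

## Working session

There is one attempt and no reset: what is moved stays moved. The work goes in short steps, Python scripts to look and compute and a shell command to move; the robot and the scene stay as the last step left them, time stands still between calls to the robot, and variables do not carry over. Pictures are saved under pics/ and viewed, about 8 in all and at most 12, crops included, and the job is handed in when it is done.

```bash
ls; mkdir -p pics; python3 - <<'E'
from rig import r, eyes, job
import cv2,numpy as np
s=r.observe()
print({k:np.round(v,3).tolist() for k,v in s.items()})
for n in("scene","side"):
    d=eyes.snapshot(n); cv2.imwrite(f'pics/{n}0.png',cv2.cvtColor(d["color"],cv2.COLOR_RGB2BGR))
    print(n,d['fx'],d['cx'],d['cy'],np.round(d['R'],3).tolist(),np.round(d['t'],1).tolist())
a=cv2.imread('pics/scene0.png');b=cv2.imread('pics/side0.png')
E
```

```text
pics
{'time_s': 0.0, 'qpos': [1.05, 0.277, 1.506, -0.0, 1.361, -0.121], 'qd': [-0.001, 0.001, -0.0, 0.001, -0.001, -0.0], 'tau': [-0.001, -41.677, -24.581, -0.0, 0.011, -0.0], 'ee_pos': [223.533, 529.175, 230.41], 'eef_rot': [-3.14, -0.0, 2.742], 'contact_force': [-0.53, -1.121, -0.049], 'moment': [-0.004, -0.012, 0.011], 'finger_gap': 1.003}
scene 420.1573290772627 252.999911443597 188.62970353917828 [[0.6, -0.8, -0.014], [-0.628, -0.46, -0.628], [0.496, 0.386, -0.778]] [-296.5, 339.0, 634.6]
side 396.20999082952017 258.7115961783279 190.1329727728835 [[0.999, 0.036, 0.011], [0.03, -0.584, -0.811], [-0.023, 0.811, -0.585]] [-512.9, 26.5, 966.6]
```

View pics/scene0.png

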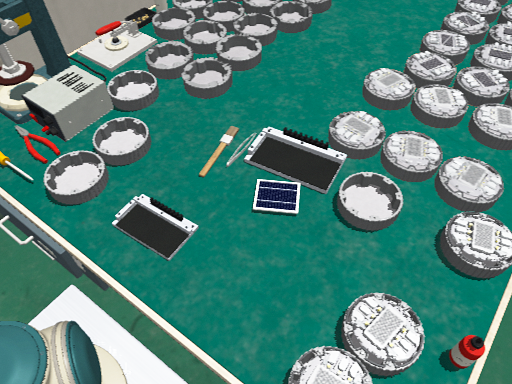

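View pics/side0.png

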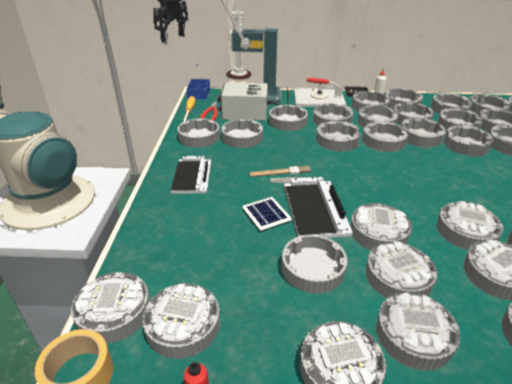

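```bash
cat > h.py <<'E'
import numpy as np,cv2
from rig import r,eyes,job
from scipy.spatial.transform import Rotation as Ro
def ray(d,u,v,st=None):
    x,y=(u-d['cx'])/d['fx'],(v-d['cy'])/d['fy']
    if 'R' in d:
        R=np.array(d['R']);t=np.array(d['t']); return -R.T@t, R.T@np.array([x,y,1.])
    th=np.hypot(x,y); k=np.sin(th)/max(th,1e-9); c=np.array([x*k,y*k,np.cos(th)])
    T=np.array(d['T_tool_cam']); R=Ro.from_euler('xyz',st['eef_rot']).as_matrix()
    return np.array(st['ee_pos'])+R@T[:3,3], R@T[:3,:3]@c
def onz(d,u,v,z,st=None):
    o,q=ray(d,u,v,st); return o+q*(z-o[2])/q[2]
def snap(name,tag):
    st=r.observe(); d=eyes.snapshot(name); cv2.imwrite(f'pics/{tag}.png',cv2.cvtColor(d['color'],cv2.COLOR_RGB2BGR)); return d,st
E
python3 - <<'E'
from h import *
d=eyes.snapshot('scene')
for n,u,v,z in [('mod',277,196,13),('nl',248,158,14),('nr',330,190,14),('back right',346,158,26),('housing',370,200,18),('brush',218,150,5),('tw',240,150,5)]:
    print(n,np.round(onz(d,u,v,z)[:2]))
d=eyes.snapshot('side')
for n,u,v,z in [('mod',267,213,13),('fl',286,184,14),('fr',303,236,14),('housing',314,262,18)]:
    print(n,np.round(onz(d,u,v,z)[:2]))
d=eyes.snapshot('wrist');print(d['fx'],np.round(d['T_tool_cam'],3))
E
```

```text
mod [529. -36.]
nl [579.  77.]
nr [ 607. -117.]
back right [ 697. -103.]
housing [ 630. -197.]
brush [564. 154.]
tw [594. 113.]
mod [534. -36.]
fl [580.  82.]
fr [ 613. -112.]
housing [ 630. -192.]
297.3186396354542 [[-0.00000e+00 -9.56000e-01 -2.93000e-01  7.35800e+01]
 [ 1.00000e+00 -1.00000e-03  1.00000e-03  1.15600e+00]
 [-1.00000e-03 -2.93000e-01  9.56000e-01 -1.43277e+02]
 [ 0.00000e+00  0.00000e+00  0.00000e+00  1.00000e+00]]
```

```bash
python3 -m crank '[[-47,-34.5,2,0,0.5],[-47,-34.5,2,0,0.5],[-47,-34.5,2,0,0.5],[-47,-34.5,2,0,0.5],[-47,-34.5,2,0,0.5],[-47,-34.5,2,0,0.5],[-47,-34.5,2,0,0.5],[-47,-34.5,2,0,0.5]]' && python3 -m crank '[[-47,-34.5,10,0,0.5],[-47,-34.5,10,0,0.5],[-47,-34.5,10,0,0.5],[0,0,0,-0.185,0.5],[0,0,0,-0.185,0.5],[0,0,0,-0.185,0.5],[0,0,0,0,0.5],[0,0,0,0,0.5]]'
python3 - <<'E'
from h import *
d,st=snap('wrist','w1'); print(st['ee_pos'],st['eef_rot'],st['contact_force'],d['cx'],d['cy'])
E
```

```text
time_s: 1.25
ee_pos: [463.5, 127.4, 215.4]
eef_rot: [3.141, 0.001, 2.742]
contact_force: [0.2, 0.3, -0.3]
finger_gap: 0.501
time_s: 2.25
ee_pos: [552.3, -21.1, 185.3]
eef_rot: [3.141, -0.0, -2.989]
contact_force: [-0.8, -0.3, 0.7]
finger_gap: 0.498
[552.29117914 -21.05555858 185.25335164] [ 3.14148046e+00 -5.05376206e-05 -2.98884624e+00] [-0.7659724  -0.32665486  0.65240974] 257.1649856290289 186.5700124292062
```

View pics/w1.png

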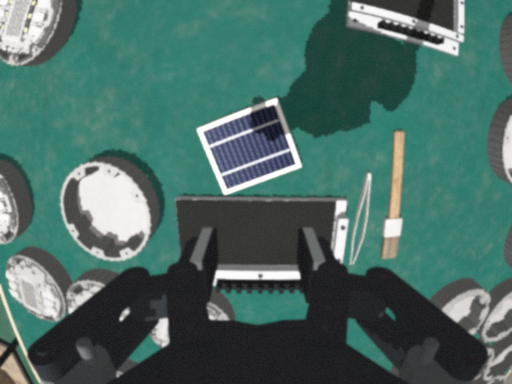

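```bash
cat >> h.py <<'E'
def module(d,st,roi,zt):
    u0,u1,v0,v1=roi
    hsv=cv2.cvtColor(d['color'],cv2.COLOR_RGB2HSV)
    H,S,V=[hsv[...,i].astype(int) for i in range(3)]
    green=(H>60)&(H<98)&(S>90)
    m=np.zeros(H.shape,np.uint8); m[v0:v1,u0:u1]=(~green)[v0:v1,u0:u1]
    m=cv2.morphologyEx(m,cv2.MORPH_OPEN,np.ones((5,5)))
    cs,_=cv2.findContours(m,cv2.RETR_EXTERNAL,cv2.CHAIN_APPROX_NONE)
    c=max(cs,key=cv2.contourArea)[:,0]
    P=np.array([onz(d,u,v,zt,st)[:2] for u,v in c],np.float32)
    return P,cv2.minAreaRect(P)
def edge(d,st,us,v0,v1,z,thr):
    g=cv2.cvtColor(d['color'],cv2.COLOR_RGB2HSV); L=[]
    for u in us:
        col=(g[v0:v1,u,1]<thr).astype(int); k=np.argmax(col)
        if col[k]: L.append(onz(d,u,v0+k,z,st)[:2])
    return np.array(L)
E
python3 - <<'E'
from h import *
d,st=snap('wrist','w2')
P,rc=module(d,st,(185,312,88,196),13); print(rc); print(np.round(cv2.boxPoints(rc)))
L=edge(d,st,range(185,332,3),193,215,14,110)
vx=cv2.fitLine(L.astype(np.float32),cv2.DIST_HUBER,0,.01,.01).ravel(); print(vx, L[0],L[-1])
hsv=cv2.cvtColor(d['color'],cv2.COLOR_RGB2HSV); print(hsv[190:206,300].tolist())
print(hsv[225,168:186].tolist());print(hsv[230,330:352].tolist())
im=cv2.cvtColor(d['color'],cv2.COLOR_RGB2BGR)[80:290,150:420]; cv2.imwrite('pics/w2c.png',cv2.resize(im,None,fx=2.9,fy=2.85,interpolation=cv2.INTER_CUBIC))
E
```

```text
((533.3726196289062, -32.222415924072266), (84.03321075439453, 96.16738891601562), 29.691051483154297)
[[473. -11.]
 [521. -95.]
 [594. -53.]
 [546.  30.]]
[ 1.4412244e-01 -9.8955989e-01  5.8791895e+02 -2.8035259e+01] [597.90680084 -96.55130592] [574.07583955  65.89015303]
[[84, 150, 124], [85, 153, 123], [84, 154, 121], [84, 148, 124], [84, 152, 114], [82, 137, 97], [83, 92, 83], [84, 37, 97], [83, 9, 113], [90, 2, 124], [135, 4, 116], [0, 6, 84], [0, 13, 58], [45, 9, 59], [60, 9, 56], [15, 17, 61]]
[[84, 137, 128], [84, 141, 125], [84, 131, 130], [84, 131, 127], [84, 127, 129], [84, 128, 129], [83, 128, 128], [83, 125, 129], [83, 115, 122], [83, 78, 111], [83, 50, 81], [60, 12, 63], [30, 5, 56], [30, 14, 54], [38, 18, 57], [30, 4, 57], [15, 9, 56], [30, 9, 58]]
[[40, 13, 59], [30, 9, 60], [120, 3, 99], [90, 2, 146], [120, 3, 160], [45, 3, 155], [0, 0, 172], [0, 0, 220], [0, 0, 244], [90, 1, 249], [90, 1, 244], [90, 1, 229], [110, 4, 212], [98, 5, 210], [105, 2, 226], [105, 2, 233], [85, 14, 219], [84, 43, 172], [84, 94, 141], [84, 127, 130], [83, 128, 132], [83, 100, 132]]
```

View pics/w2c.png

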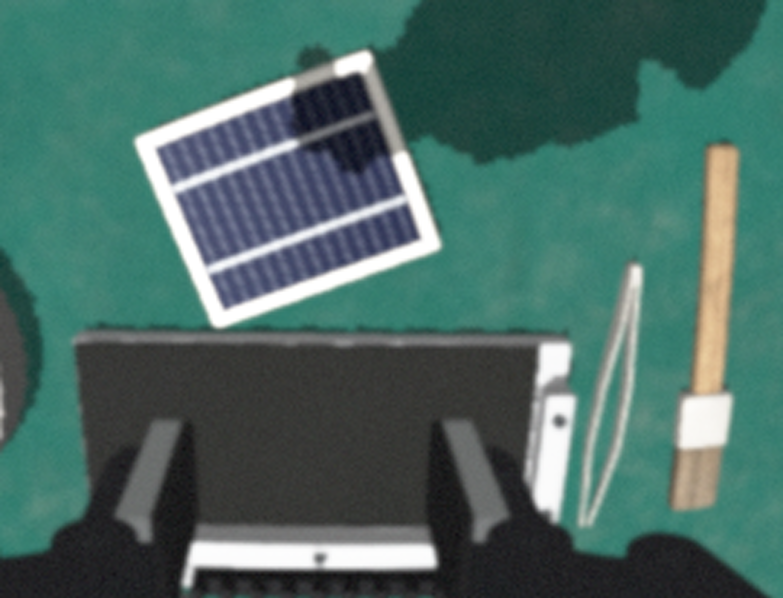

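```bash
cat >> h.py <<'E'
NY=0.1446
def setnest(o,yaw):
    global N0,NY; N0=np.array(o);NY=yaw
def nest(p):
    c,s=np.cos(NY),np.sin(NY); p=np.array(p[:2])-N0; return np.array([c*p[0]+s*p[1],-s*p[0]+c*p[1]])
E
python3 - <<'E'
from h import *
import h
d,st=snap('wrist','w3')
a=onz(d,177.5,225,14,st)[:2]; b=onz(d,347,230,26,st)[:2]; print(a,b,np.linalg.norm(a-b))
c,s=np.cos(NY),np.sin(NY); ey=np.array([-s,c]);ex=np.array([c,s])
print('ends along y',a@ey,b@ey,'front x',np.array([587.9,-28])@ex)
cy=(a@ey+b@ey)/2
print('back edge pad', [onz(d,u,v,14,st)[:2]@ex for u,v in((260,264.5),)], 'fence top',onz(d,260,270,26,st)[:2]@ex, onz(d,260,278,26,st)[:2]@ex)
print('mod',np.array([533.4,-32.2])@ex,np.array([533.4,-32.2])@ey-cy,'cy',cy)
for z in (8,13): 
  print([np.round([onz(d,u,v,z,st)[:2]@ex,onz(d,u,v,z,st)[:2]@ey-cy],1).tolist() for u,v in((197.5,129.5),(277,98.5),(302,165),(226,194))])
E
```

```text
[ 637.1472178  -103.07543508] [607.96647996  93.79125603] 199.01761110297622
ends along y -193.8104588996752 5.20650290586336 front x 577.7297491204229
back edge pad [np.float64(667.6250528537312)] fence top 667.9925974366223 679.8177752937123
mod 523.1933258433822 -14.423105553029927 cy -94.30197799690592
[[504.2, -70.9], [470.6, 15.0], [543.3, 44.5], [578.0, -40.7]]
[[503.7, -69.9], [470.6, 14.7], [542.1, 43.7], [576.4, -40.1]]
```

```bash
cat >> h.py <<'E'
# nest coords: ex.p-642, ey.p+94.3
def N(p):
    c,s=np.cos(NY),np.sin(NY); return np.array([c*p[0]+s*p[1]-642,-s*p[0]+c*p[1]+94.3])
E
python3 -m crank '[[1.5,-41,0,0.008,1],[2,-41,20,0,1],[0,0,45,0,1],[0,0,45,0,1],[0,0,45,0,1],[0,0,26,0,1],[0,0,0,0,1],[0,0,0,0,1]]' 
python3 - <<'E'
from h import *
st=r.observe();print(N(st['ee_pos']),st['ee_pos'])
d,st=snap('scene','s1');
im=cv2.imread('pics/s1.png')[110:250,200:420]; cv2.imwrite('pics/s1c.png',cv2.resize(im,None,fx=3.5,fy=3.5,interpolation=cv2.INTER_CUBIC))
E
```

```text
time_s: 3.4
ee_pos: [561.6, -102.7, 4.6]
eef_rot: [-3.142, 0.0, -2.995]
contact_force: [1.1, -0.6, 0.6]
finger_gap: 0.002
[-101.10223294  -88.28828642] [ 561.56310857 -102.74118863    4.55490378]
```

View pics/s1c.png

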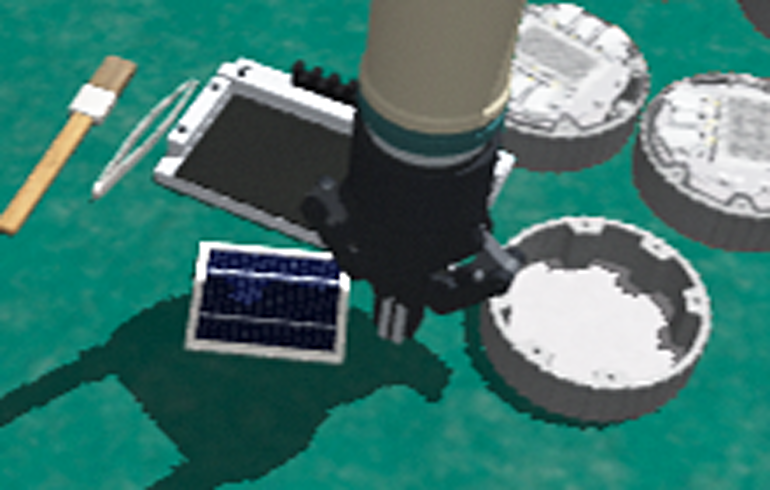

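```bash
python3 -m crank '[[0,8,0,0,1],[0,8,0,0,1],[0,8,0,0,1],[0,8,0,0,1],[0,8,0,0,1],[0,8,0,0,1],[0,8,0,0,1],[0,5,0,0,1]]' 
python3 - <<'E'
from h import *
d,st=snap('wrist','w4'); print(N(st['ee_pos']))
d,_=snap('scene','s2')
a=cv2.imread('pics/w4.png')[0:300,100:420];b=cv2.imread('pics/s2.png')[100:250,180:380]
cv2.imwrite('pics/c4.png',np.hstack([cv2.resize(a,(400,375)),cv2.resize(b,(400,375))]))
E
```

```text
time_s: 4.45
ee_pos: [552.4, -41.8, 4.4]
eef_rot: [-3.142, 0.0, -2.994]
contact_force: [0.6, -1.3, 1.3]
finger_gap: -0.008
[-101.44419048  -26.70061836]
```

View pics/c4.png

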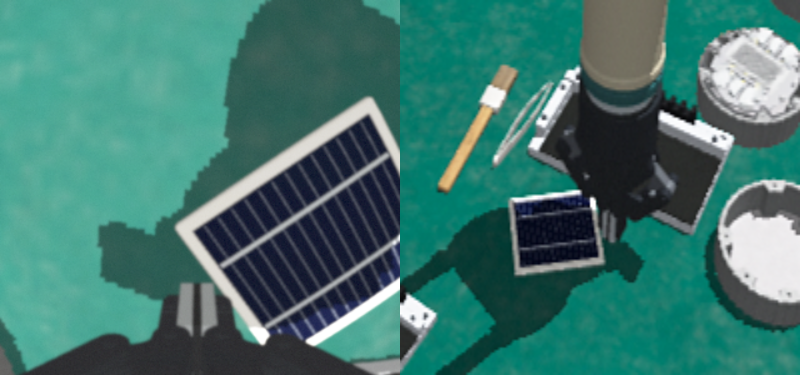

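```bash

python3 - <<'E'
from h import *
d=eyes.snapshot('wrist');st=r.observe()
a=N(onz(d,241.5,182.5,13,st));b=N(onz(d,396.5,77.5,13,st));e=(b-a)/np.linalg.norm(b-a)
ang=np.arctan2(-e[0],e[1]); print(a,b,np.linalg.norm(b-a),ang,'centre',(a+b)/2+40*np.array([np.cos(ang),np.sin(ang)]),'box c',(a+b)/2+57*np.array([np.cos(ang),np.sin(ang)]))
E
```

```text
[-135.42419904  -33.66418221] [-188.07632338   40.1219864 ] 90.64571073981348 0.6197801482535069 centre [-129.19001407   26.46315065] box c [-115.35190903   36.33770629]
```

```bash
python3 -m crank '[[0,-5,0,0,1],[0,0,-40,0,1],[49,24,0,0,1],[49.5,24.5,0,0,1],[0,0,40,0,1],[0,0,0,0,1],[-3,3,0,0,1],[-4,4,0,0,1]]' && python3 -m crank '[[-4,4,0,0,1],[-4,4,0,0,1],[-4,4,0,0,1],[-5,4,0,0,1],[-6,4,0,0,1],[-6,3,0,0,1],[-6,2,0,0,1],[0,0,0,0,1]]'
cat >> h.py <<'E'
def corners(d,st,uv,z=13):
    a,b=[N(onz(d,*p,z,st)) for p in uv]; e=(b-a)/np.linalg.norm(b-a); ang=np.arctan2(-e[0],e[1])
    print(a,b,np.linalg.norm(b-a),ang,'centre',(a+b)/2+40*np.array([np.cos(ang),np.sin(ang)]))
def blob(d,lo,hi):
    m=cv2.inRange(d['color'],lo,hi); return m
E
python3 - <<'E'
from h import *
d,st=snap('scene','s3')
P,_=None,None
hsv=cv2.cvtColor(d['color'],cv2.COLOR_RGB2HSV)
m=cv2.inRange(hsv,(108,60,15),(130,255,140)); m[:130]=0;m[260:]=0;m[:,:180]=0;m[:,340:]=0
c=max(cv2.findContours(cv2.morphologyEx(m,cv2.MORPH_CLOSE,np.ones((7,7))),0,1)[0],key=cv2.contourArea)[:,0]
Q=np.array([N(onz(d,u,v,13)) for u,v in c],np.float32); rc=cv2.minAreaRect(Q); print(rc,np.round(cv2.boxPoints(rc)),N(r.observe()['ee_pos']))
E
```

```text
time_s: 5.6
ee_pos: [456.1, -6.1, 5.1]
eef_rot: [-3.141, 0.002, -2.995]
contact_force: [-1.1, -1.2, 0.0]
finger_gap: 0.002
time_s: 6.6
ee_pos: [486.3, 24.1, 4.3]
eef_rot: [-3.141, 0.001, -2.994]
contact_force: [-0.6, -0.4, 0.1]
finger_gap: 0.001
((-111.47799682617188, 19.09821891784668), (77.35368347167969, 74.28263854980469), 85.14442443847656) [[-152.  -16.]
 [ -78.  -23.]
 [ -71.   54.]
 [-145.   61.]] [-157.70088699   48.08648208]
```

```bash
python3 -m crank '[[8,0,0,0,1],[0,0,-40,0,1],[-31,-49,0,0,1],[-31,-49,0,0,1],[0,0,40,0,1],[0,5,0,0,1],[0,6,0,0,1],[0,6,0,0,1]]' && python3 -m crank '[[0,5,0,0,1],[0,5,0,0,1],[0,5,0,0,1],[0,2,0,0,1],[0,0,0,0,1],[0,-8,0,0,1],[0,0,-60,0,1],[62,20,-30,0,0.5]]'
cat >> h.py <<'E'
def cell():
    d=eyes.snapshot('scene')
    hsv=cv2.cvtColor(d['color'],cv2.COLOR_RGB2HSV)
    m=cv2.inRange(hsv,(108,60,15),(130,255,140)); m[:130]=0;m[260:]=0;m[:,:180]=0;m[:,340:]=0
    c=max(cv2.findContours(cv2.morphologyEx(m,cv2.MORPH_CLOSE,np.ones((7,7))),0,1)[0],key=cv2.contourArea)[:,0]
    rc=cv2.minAreaRect(np.array([N(onz(d,u,v,13)) for u,v in c],np.float32)); print(rc,np.round(cv2.boxPoints(rc)).tolist(),N(r.observe()['ee_pos']))
E
python3 - <<'E'
from h import *
cell(); snap('wrist','w5')
E
```

```text
time_s: 7.65
ee_pos: [550.9, -47.4, 5.6]
eef_rot: [-3.141, 0.002, -2.993]
contact_force: [0.4, 0.5, -0.2]
finger_gap: 0.005
time_s: 8.65
ee_pos: [498.5, -31.3, 92.7]
eef_rot: [-3.14, 0.008, -2.995]
contact_force: [-0.5, -0.1, 1.1]
finger_gap: 0.201
((-100.21011352539062, 41.28289794921875), (79.00289154052734, 79.72434997558594), 85.68006896972656) [[-143.0, 5.0], [-63.0, -1.0], [-57.0, 78.0], [-137.0, 84.0]] [-165.64088227   -3.7069902 ]
```

View pics/w5.png

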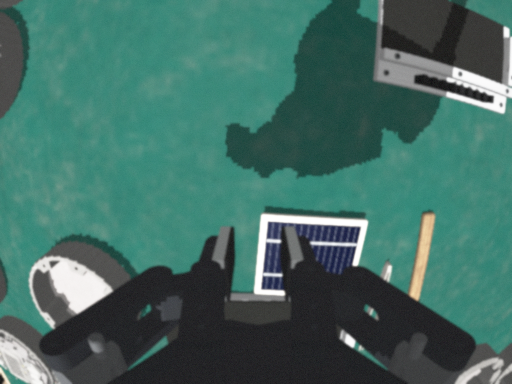

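```bash

python3 - <<'E'
from h import *
d=eyes.snapshot('wrist');st=r.observe()
corners(d,st,[(261,213),(367,218)])
E
```

```text
[-144.1042192    -1.53456755] [-138.51761532   88.60702486] 90.31454382063171 -0.06189670529776074 centre [-101.38751684   41.06194106]
```

```bash

python3 - <<'E'
from h import *
d=eyes.snapshot('wrist');st=r.observe()
print('tw',N(onz(d,388,262,3,st)),N(onz(d,393,262,3,st)),'brush',N(onz(d,422,212,6,st)))
E
```

```text
tw [-84.85617046 122.15150017] [-84.38028629 127.85463116] brush [-138.00701482  147.23567272]
```

```bash
python3 -m crank '[[-24,55,0,0,1],[-24,55,0,0,1],[0,0,44,0,1],[0,0,43,0,1],[0,-4,0,0,1],[0,-5,0,0,1],[0,-4,0,0,1],[0,0,0,0,1]]' && python3 -m crank '[[0,6,0,0,1],[0,0,-50,0,1],[52,-30,0,0,0.5],[0,-31,0,0,0.5],[0,0,40,0,0.5],[0,0,11,0,0.5],[0,0,0,0,0.5],[0,0,0,0,0.5]]'
python3 - <<'E'
from h import *
cell(); d,st=snap('wrist','w6')
a=cv2.imread('pics/w6.png'); d,_=snap('side','d6')
b=cv2.imread('pics/d6.png')[150:290,210:380]
cv2.imwrite('pics/c6.png',np.hstack([cv2.resize(a,(400,300)),cv2.resize(b,(400,300),interpolation=2)]))
E
```

```text
time_s: 9.85
ee_pos: [526.7, 72.5, 3.3]
eef_rot: [3.142, -0.0, -2.995]
contact_force: [0.7, -0.5, 0.6]
finger_gap: 0.001
time_s: 10.85
ee_pos: [483.9, 11.4, 3.1]
eef_rot: [-3.141, 0.001, -2.994]
contact_force: [0.6, -1.2, 0.2]
finger_gap: 0.501
((-88.98534393310547, 31.07229232788086), (111.50226593017578, 62.64373779296875), 66.00462341308594) [[-140.0, -7.0], [-83.0, -33.0], [-38.0, 69.0], [-95.0, 95.0]] [-161.32957878   35.75436865]
```

View pics/c6.png

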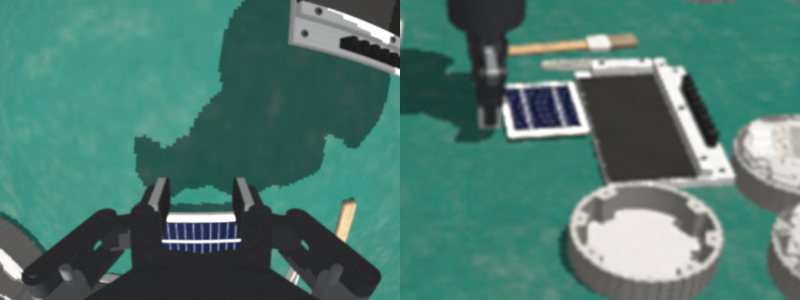

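```bash
python3 -m crank '[[-3,0,0,0,0.5],[-2,0,0,0,0.5],[-2,0,0,0,0.5],[-1,0,0,0,0.5],[-1,0,0,0,0.5],[-1,0,0,0,0.5],[0,0,0,0,0.5],[0,0,0,0,0.5]]'
python3 - <<'E'
from h import *
print(N(r.observe()['ee_pos']),r.observe()['moment'])
E
```

```text
time_s: 12.0
ee_pos: [493.2, 12.5, 2.4]
eef_rot: [3.142, 0.0, -2.994]
contact_force: [-0.6, 0.2, -0.1]
finger_gap: 0.497
[-152.17456099   35.60029363] [-0.01042658  0.01012197 -0.02067342]
```

```bash
python3 -m crank '[[-1,0,0,0,0.5],[-1,0,0,0,0.5],[-1,0,0,0,0.5],[-1,0,0,0,0.5],[-0.5,0,0,0,0.5],[-0.5,0,0,0,0.5],[0,0,0,0,0.5],[0,0,0,0,0.5]]'
python3 - <<'E'
from h import *
print(N(r.observe()['ee_pos']),r.observe()['moment'])
d,st=snap('side','d7')
b=cv2.imread('pics/d7.png')[170:260,230:350]
cv2.imwrite('pics/c7.png',cv2.resize(b,(720,540),interpolation=2))
E
```

```text
time_s: 13.0
ee_pos: [493.3, 12.9, 1.9]
eef_rot: [3.141, -0.009, -2.994]
contact_force: [-8.7, -3.7, 7.0]
finger_gap: 0.504
[-151.97863877   35.96776007] [-0.66184221  1.39949758 -0.19104819]
```

View pics/c7.png

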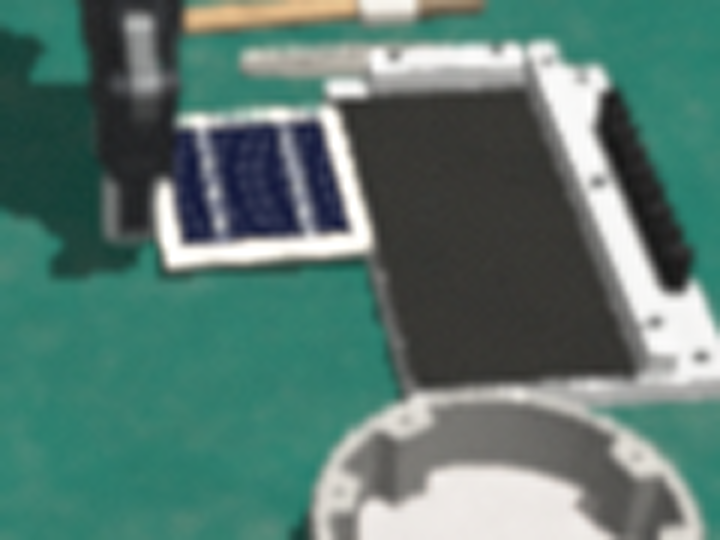

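```bash
cat >> h.py <<'E'
def side(tag):
    d,st=snap('side',tag)
    hsv=cv2.cvtColor(d['color'],cv2.COLOR_RGB2HSV)
    m=cv2.inRange(hsv,(108,60,15),(130,255,140)); m[:130]=0;m[260:]=0;m[:,:225]=0;m[:,330:]=0
    cs=cv2.findContours(cv2.morphologyEx(m,cv2.MORPH_CLOSE,np.ones((7,7))),0,1)[0]
    if cs:
        c=max(cs,key=cv2.contourArea); print('cell px',cv2.contourArea(c),cv2.approxPolyDP(c,3,True)[:,0].tolist())
    print(np.round(N(st['ee_pos']),1),np.round(st['ee_pos'][2],1),np.round(st['contact_force'],1))
E
python3 -c "
from h import *
side('d8')"
python3 -m crank '[[0,0,-1.5,0,0.5],[0,0,-1.5,0,0.5],[0,0,-1.5,0,0.5],[0,0,-1.5,0,0.5],[-0.3,0,-1.5,0,0.5],[-0.3,0,-1.5,0,0.5],[-0.3,0,-1.5,0,0.5],[-0.3,0,-1.5,0,0.5]]'
python3 -c "
from h import *
side('d9')"
```

```text
cell px 408.0 [[259, 192], [261, 209], [287, 207], [282, 191]]
[-152.   36.] 1.9 [-8.8 -4.1  5.6]
time_s: 14.1
ee_pos: [493.7, 13.1, 13.1]
eef_rot: [3.14, -0.011, -2.994]
contact_force: [-8.6, -3.5, -0.3]
finger_gap: 0.5
cell px 393.0 [[259, 189], [262, 206], [287, 207], [282, 190]]
[-151.5   36.1] 13.1 [-8.6 -3.5 -0.3]
```

```bash
python3 -m crank '[[-0.3,0,-2.5,0,0.5],[-0.5,0,-2.5,0,0.5],[-0.6,0,-2.5,0,0.5],[-0.7,0,-2.5,0,0.5],[-0.8,0,-2.5,0,0.5],[-0.9,0,-2.5,0,0.5],[-1,0,-2.5,0,0.5],[-1,0,-2.5,0,0.5]]'
python3 -c "
from h import *
side('d10')"
```

```text
time_s: 15.15
ee_pos: [497.9, 13.8, 33.1]
eef_rot: [3.14, -0.014, -2.993]
contact_force: [-11.0, -4.3, 4.4]
finger_gap: 0.5
cell px 329.5 [[261, 184], [264, 200], [286, 205], [282, 189]]
[-147.3   36.3] 33.1 [-11.   -4.3   4.4]
```

```bash
python3 -m crank '[[-1,0,-2.5,0,0.5],[-1.2,0,-2.5,0,0.5],[-1.3,0,-2.5,0,0.5],[-1.4,0,-2.5,0,0.5],[-1.5,0,-2.5,0,0.5],[-1.6,0,-2.5,0,0.5],[-1.8,0,-2.5,0,0.5],[-2,0,-2.5,0,0.5]]'
python3 -c "
from h import *
side('d11')"
```

```text
time_s: 16.2
ee_pos: [511.6, 15.8, 54.0]
eef_rot: [3.14, -0.01, -2.994]
contact_force: [-9.8, -2.2, 7.5]
finger_gap: 0.504
cell px 182.0 [[267, 179], [270, 193], [287, 205], [283, 191]]
[-133.5   36.2] 54.0 [-9.8 -2.2  7.5]
```

```bash
python3 -m crank '[[-2,0,-2,0,0.5],[-2.2,0,-2,0,0.5],[-2.4,0,-2,0,0.5],[-2.6,0,-2,0,0.5],[-2.8,0,-2,0,0.5],[-3,0,-2,0,0.5],[-3,0,-1.5,0,0.5],[-3,0,-1,0,0.5]]'
python3 -c "
from h import *
side('d12')"
```

```text
time_s: 17.25
ee_pos: [538.5, 19.1, 69.6]
eef_rot: [-3.141, 0.003, -2.994]
contact_force: [0.0, 0.5, -1.1]
finger_gap: 0.497
cell px 0.0 [[282, 187]]
[-106.4   35.6] 69.6 [ 0.   0.5 -1.1]
```

```bash
python3 -c "
from h import *
snap('scene','s12')
a=cv2.imread('pics/d12.png')[140:250,220:350];b=cv2.imread('pics/s12.png')[100:220,210:340]
cv2.imwrite('pics/c12.png',np.hstack([cv2.resize(a,(400,340),interpolation=2),cv2.resize(b,(400,340),interpolation=2)]))"
```

```text
(no output)
```

View pics/c12.png

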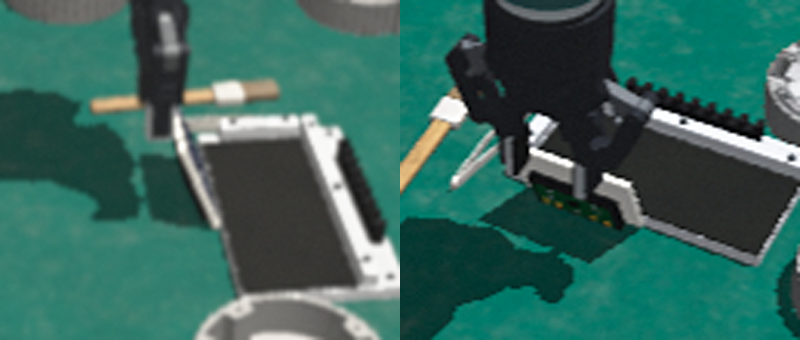

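```bash
python3 -m crank '[[-4,0,0,0,0.5],[-4,0,0,0,0.5],[-4,0,0,0,0.5],[-4,0,0,0,0.5],[-4,0,0,0,0.5],[-3,0,0,0,0.5],[-3,0,0,0,0.5],[-3,0,0,0,0.5]]'
cat >> h.py <<'E'
def green(tag):
    d,st=snap('scene',tag); hsv=cv2.cvtColor(d['color'],cv2.COLOR_RGB2HSV)
    m=cv2.inRange(hsv,(40,80,20),(75,255,140)); m[:100]=0;m[230:]=0;m[:,:210]=0;m[:,350:]=0
    n,l,s,c=cv2.connectedComponentsWithStats(m); i=np.argsort(-s[1:,4])[:3]+1; print(s[i].tolist())
E
python3 -c "
from h import *
side('d13'); green('s13')"
```

```text
time_s: 18.35
ee_pos: [566.2, 23.3, 69.0]
eef_rot: [3.142, -0.0, -2.994]
contact_force: [-0.2, -0.1, -0.3]
finger_gap: 0.501
[-78.3  35.8] 69.0 [-0.2 -0.1 -0.3]
[[256, 159, 26, 21, 242], [237, 132, 1, 1, 1], [219, 155, 1, 1, 1]]
```

```bash
python3 -m crank '[[-3,0,1,0,0.5],[-3,0,1,0,0.5],[-3,0,1,0,0.5],[-3,0,1,0,0.5],[-3,0,1,0,0.5],[-3,0,0,0,0.5],[-3,0,0,0,0.5],[-3,0,0,0,0.5]]'
python3 -c "
from h import *
side('d14'); green('s14')"
```

```text
time_s: 19.45
ee_pos: [590.1, 26.9, 64.0]
eef_rot: [3.142, 0.0, -2.994]
contact_force: [0.1, -0.6, -0.7]
finger_gap: 0.5
[-54.2  35.9] 64.0 [ 0.1 -0.6 -0.7]
[[254, 155, 33, 21, 309], [237, 132, 1, 1, 1], [219, 155, 1, 1, 1]]
```

```bash
python3 -m crank '[[-3,0,1,0,0.5],[-3,0,1,0,0.5],[-3,0,1,0,0.5],[-3,0,1,0,0.5],[-3,0,0,0,0.5],[-3,0,0,0,0.5],[0,0,0,0,0.5],[0,0,0,0,0.5]]'
python3 -c "
from h import *
side('d15'); green('s15')
a=cv2.imread('pics/d15.png')[140:250,220:350];b=cv2.imread('pics/s15.png')[100:220,210:340]
cv2.imwrite('pics/c15.png',np.hstack([cv2.resize(a,(400,340),interpolation=2),cv2.resize(b,(400,340),interpolation=2)]))"
```

```text
time_s: 20.55
ee_pos: [607.5, 29.5, 59.9]
eef_rot: [3.141, -0.0, -2.994]
contact_force: [-0.3, 0.1, 1.3]
finger_gap: 0.497
[-36.6  35.9] 59.9 [-0.3  0.1  1.3]
[[254, 155, 33, 21, 304], [219, 155, 1, 1, 1]]
```

```bash
python3 -m crank '[[0,0,-50,0,0.5],[20,0,-50,0,0.5],[50,0,-10,0,0.5],[50,0,-10,0,1],[20,0,0,0,1],[0,0,0,0,1],[0,0,0,0,1],[0,0,0,0,1]]'
python3 -c "
from h import *
d,st=snap('wrist','w16'); print(N(st['ee_pos']),st['ee_pos'][2])
a=cv2.imread('pics/w16.png')[150:350,150:410]
cv2.imwrite('pics/c16.png',cv2.resize(a,(780,600),interpolation=2))"
```

```text
time_s: 21.65
ee_pos: [470.4, 9.0, 179.7]
eef_rot: [3.141, 0.0, -2.994]
contact_force: [1.2, 0.6, 0.5]
finger_gap: -0.001
[-175.26396437   35.39099333] 179.73528511918795
```

View pics/c16.png

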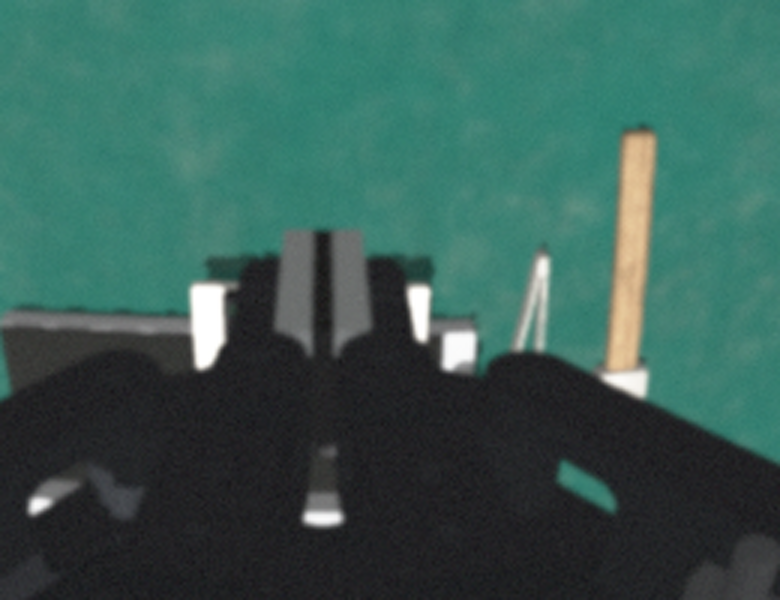

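```bash
python3 -c "
from h import *
d=eyes.snapshot('wrist');st=r.observe()
for u,v in((213.5,244.7),(293.8,244.7),(215,270),(308.5,260)): print(N(onz(d,u,v,19,st)))
print('end stop inner',N(onz(d,150+441/3,150+365/3,26,st)))
hsv=cv2.cvtColor(eyes.snapshot('scene')['color'],cv2.COLOR_RGB2HSV);m=cv2.inRange(hsv,(40,80,20),(75,255,140)); m[:100]=0;m[230:]=0;m[:,:210]=0;m[:,350:]=0
"
```

```text
[-84.74687167 -14.34809058]
[-85.12646964  78.85948553]
[-49.47940671 -14.69528421]
[-63.78823807  97.85114735]
end stop inner [-51.97133779  83.82182142]
```

```bash
python3 -m crank '[[-35,-3,0,0,0.5],[-35,0,40,0,0.5],[0,0,42,0,0.5],[0,0,42,0,0.5],[0,0,39,0,0.5],[0,0,0,0,0.5],[-3,0,0,0,0.5],[-3,0,0,0,0.5]]'
python3 -c "
from h import *
st=r.observe();print(N(st['ee_pos']),st['ee_pos'][2])"
```

```text
time_s: 22.8
ee_pos: [546.8, 17.0, 18.8]
eef_rot: [-3.141, 0.004, -2.994]
contact_force: [0.1, 0.5, 0.1]
finger_gap: 0.5
[-98.47765064  32.3465561 ] 18.798172101011822
```

```bash
python3 -m crank '[[-2,0,2,0,0.5],[-4,0,0,0,0.5],[-4,0,0,0,0.5],[-4,0,0,0,0.5],[-4,0,0,0,0.5],[-4,0,0,0,0.5],[-4,0,0,0,0.5],[0,0,0,0,0.5]]' && python3 -m crank '[[-2,0,0,0,0.5],[-1,0,0,0,0.5],[-1,0,0,0,0.5],[-1,0,0,0,0.5],[0,0,0,0,0.5],[0,0,0,0,0.5],[0,0,0,0,0.5],[0,0,0,0,0.5]]'
python3 -c "
from h import *
st=r.observe();print(N(st['ee_pos']),st['ee_pos'][2],st['contact_force'])"
```

```text
time_s: 23.8
ee_pos: [571.3, 21.0, 14.9]
eef_rot: [-3.142, 0.001, -2.994]
contact_force: [-0.4, -0.2, -0.5]
finger_gap: 0.5
time_s: 24.8
ee_pos: [575.5, 21.7, 15.0]
eef_rot: [3.142, 0.0, -2.994]
contact_force: [-0.1, 0.3, 0.7]
finger_gap: 0.501
[-69.39275984  32.80990066] 14.983971211889044 [-0.09863416  0.28155019  0.69878515]
```

```bash
python3 -m crank '[[-1,0,0,0,0.5],[-1,0,0,0,0.5],[-1,0,0,0,0.5],[-1,0,0,0,0.5],[-1,0,0,0,0.5],[-1,0,0,0,0.5],[0,0,0,0,0.5],[0,0,0,0,0.5]]'
python3 -c "
from h import *
st=r.observe();print(N(st['ee_pos']),st['ee_pos'][2],st['contact_force'])"
```

```text
time_s: 25.8
ee_pos: [578.8, 22.3, 14.8]
eef_rot: [3.141, -0.005, -2.994]
contact_force: [-6.6, -1.5, 4.8]
finger_gap: 0.499
[-66.04152698  32.95622996] 14.781144752628844 [-6.57448981 -1.49452625  4.76588158]
```

```bash
python3 -m crank '[[8,0,0,0,0.5],[0,0,-40,0,0.5],[-26,-34,0,0,1],[-28,-33,0,0,1],[0,0,0,0,1],[0,0,20,0,1],[0,0,17,0,1],[0,0,0,0,1]]'
python3 -c "
from h import *
st=r.observe();print(N(st['ee_pos']),st['ee_pos'][2],st['contact_force'])"
```

```text
time_s: 26.8
ee_pos: [634.9, -36.3, 16.1]
eef_rot: [3.14, -0.004, -2.994]
contact_force: [0.7, -0.4, -0.4]
finger_gap: -0.002
[-18.92248078 -33.13487864] 16.148743788472068 [ 0.74318904 -0.36899498 -0.42638036]
```

```bash
python3 -m crank '[[2,2,0,0,1],[0,3,0,0,1],[0,3,0,0,1],[0,3,0,0,1],[0,2,0,0,1],[0,1,0,0,1],[0,1,0,0,1],[0,0,0,0,1]]' && python3 -m crank '[[0,1,0,0,1],[0,1,0,0,1],[0,1,0,0,1],[0,1,0,0,1],[0,1,0,0,1],[0,0,0,0,1],[0,0,0,0,1],[0,0,0,0,1]]'
python3 -c "
from h import *
st=r.observe();print(N(st['ee_pos']),st['ee_pos'][2],st['contact_force'])"
```

```text
time_s: 27.8
ee_pos: [632.6, -22.4, 18.0]
eef_rot: [3.142, 0.0, -2.994]
contact_force: [-0.5, -0.5, 0.5]
finger_gap: -0.002
time_s: 28.8
ee_pos: [631.7, -17.4, 17.8]
eef_rot: [3.141, -0.0, -2.995]
contact_force: [-0.4, -0.0, 0.8]
finger_gap: -0.001
[-19.4326052  -13.90404725] 17.834813829523316 [-0.39107859 -0.01149578  0.82071665]
```

```bash
python3 -m crank '[[0,0,1.5,0,1],[0,1,0,0,1],[0,1,0,0,1],[0,1,0,0,1],[0,1,0,0,1],[0,0,0,0,1],[0,0,0,0,1],[0,0,0,0,1]]'
python3 -c "
from h import *
st=r.observe();print(N(st['ee_pos']),st['ee_pos'][2],st['contact_force'])"
```

```text
time_s: 29.8
ee_pos: [631.2, -15.6, 16.5]
eef_rot: [-3.138, -0.0, -2.993]
contact_force: [-0.7, -7.4, -0.3]
finger_gap: -0.003
[-19.63786801 -12.09062881] 16.509209207244197 [-0.66065667 -7.40685864 -0.29237582]
```

```bash
python3 -m crank '[[0,-8,0,0,1],[0,0,-45,0,1],[31,30,0,0,0.5],[31,31,0,0,0.5],[0,0,25,0,0.5],[0,0,20,0,0.5],[0,0,0,0,0.5],[0,0,0,0,0.5]]'
python3 -c "
from h import *
st=r.observe();print(N(st['ee_pos']),st['ee_pos'][2],st['contact_force'])"
```

```text
time_s: 30.8
ee_pos: [562.8, 29.9, 17.0]
eef_rot: [3.141, 0.001, -2.995]
contact_force: [-0.1, 0.8, -0.1]
finger_gap: 0.497
[-80.79860552  42.75501136] 16.99211532020615 [-0.11384815  0.78147148 -0.12874118]
```

```bash
python3 -m crank '[[-4,0,1.5,0,0.5],[-4,0,0,0,0.5],[-3,0,0,0,0.5],[-2,0,0,0,0.5],[-1,0,0,0,0.5],[-1,0,0,0,0.5],[-1,0,0,0,0.5],[-1,0,0,0,0.5]]' && python3 -m crank '[[-1,0,0,0,0.5],[0,0,0,0,0.5],[0,0,0,0,0.5],[8,0,0,0,0.5],[20,0,-40,0,0.5],[30,0,-50,0,0.5],[55,0,-20,0,0],[55,0,0,0,0]]' && python3 -m crank '[[50,0,0,0,0],[0,0,0,0,0],[0,0,0,0,0],[0,0,0,0,0],[0,0,0,0,0],[0,0,0,0,0],[0,0,0,0,0],[0,0,0,0,0]]'
python3 -c "
from h import *
d,st=snap('wrist','w20');e,_=snap('scene','s20');snap('side','d20'); print(N(st['ee_pos']),st['ee_pos'])
a=cv2.imread('pics/d20.png')[150:260,230:360];b=cv2.imread('pics/s20.png')[110:220,220:350]
cv2.imwrite('pics/c20.png',np.hstack([cv2.resize(a,(400,340),interpolation=2),cv2.resize(b,(400,340),interpolation=2)]))"
```

```text
time_s: 31.8
ee_pos: [577.5, 32.1, 14.8]
eef_rot: [3.142, -0.003, -2.994]
contact_force: [-4.7, -2.1, 4.3]
finger_gap: 0.5
time_s: 32.8
ee_pos: [414.6, 7.5, 126.8]
eef_rot: [-3.14, 0.007, -2.994]
contact_force: [-0.6, -0.9, -0.6]
finger_gap: 0.896
time_s: 33.8
ee_pos: [364.3, 0.5, 124.8]
eef_rot: [3.141, -0.0, -2.994]
contact_force: [-0.5, -0.0, -0.1]
finger_gap: 1.002
[-281.44279312   42.29925978] [364.28742687   0.49703239 124.84825502]
```

View pics/c20.png

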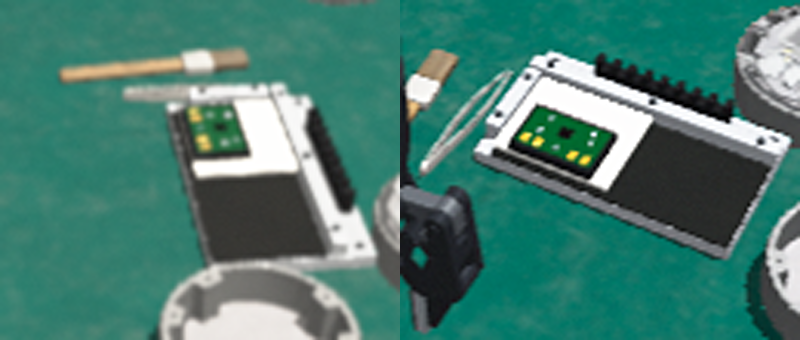

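```bash
python3 -c "
from h import *
d=eyes.snapshot('scene')
f=lambda x,y:(220+(x-400)/400*130,110+y/340*110)
for p,z in(((610,190),19),((653,117),19),((474,160),14),((732,257),14),((792,143),14)): print(p,np.round(N(onz(d,*f(*p),z)),1))
d=eyes.snapshot('side'); g=lambda x,y:(230+x/400*130,150+y/340*110)
for p,z in(((197,179),19),((298,172),19),((210,265),14),((168,105),14),((375,262),14)): print(p,np.round(N(onz(d,*g(*p),z)),1))"
```

```text
(610, 190) [-56.3 -11.1]
(653, 117) [22.5 -8.3]
(474, 160) [-72.3  89.7]
(732, 257) [ -67.8 -108.1]
(792, 143) [  50.3 -106.6]
(197, 179) [-55.1 -13.3]
(298, 172) [ 23.5 -12.2]
(210, 265) [ -62.  -103.2]
(168, 105) [-59.9  92.3]
(375, 262) [  54.4 -111.5]
```

```bash
python3 -c "
from h import *
from scipy.ndimage import map_coordinates as mc
c,s=np.cos(NY),np.sin(NY)
def W(nx,ny,z): return np.array([c*(nx+642)-s*(ny-94.3),s*(nx+642)+c*(ny-94.3),z])
for n in('scene','side'):
    d=eyes.snapshot(n); g=d['color'].mean(2)
    def prof(P):
        o=[]
        for p in P:
            q=np.array(d['R'])@p+np.array(d['t']); o.append((d['cy']+d['fy']*q[1]/q[2],d['cx']+d['fx']*q[0]/q[2]))
        return mc(g,np.array(o).T,order=1).astype(int).tolist()
    for x in(-5,5,15): print(n,'y60..105 step1.5 x',x,prof([W(x,y,19) for y in np.arange(60,105,1.5)]))
    for y in(5,30,60): print(n,'x0..45 y',y,prof([W(x,y,19) for x in np.arange(0,45,1.5)]))
    print(n,'open pad fence',prof([W(x,-60,19) for x in np.arange(0,45,1.5)]))
"
```

```text
scene y60..105 step1.5 x -5 [86, 93, 92, 99, 101, 90, 89, 88, 110, 127, 140, 215, 253, 254, 254, 254, 233, 193, 182, 210, 240, 248, 246, 246, 247, 250, 231, 173, 110, 82]
scene y60..105 step1.5 x 5 [253, 253, 253, 253, 253, 253, 253, 253, 253, 253, 253, 253, 253, 253, 253, 251, 223, 177, 177, 203, 234, 246, 247, 247, 248, 243, 222, 164, 108, 78]
scene y60..105 step1.5 x 15 [253, 253, 253, 253, 253, 253, 253, 253, 253, 253, 253, 253, 253, 254, 254, 253, 233, 195, 190, 219, 228, 202, 144, 132, 160, 197, 200, 149, 98, 79]
scene x0..45 y 5 [253, 253, 253, 253, 253, 253, 253, 253, 253, 253, 253, 254, 254, 255, 255, 241, 179, 117, 112, 125, 157, 207, 252, 251, 242, 238, 240, 232, 160, 73]
scene x0..45 y 30 [252, 254, 254, 253, 253, 253, 253, 253, 253, 253, 253, 253, 254, 254, 253, 250, 202, 139, 109, 129, 163, 203, 233, 252, 251, 251, 248, 232, 200, 109]
scene x0..45 y 60 [249, 254, 254, 253, 253, 253, 253, 253, 253, 253, 253, 253, 254, 254, 254, 251, 191, 132, 112, 128, 150, 196, 237, 251, 249, 247, 246, 245, 245, 243]
scene open pad fence [41, 41, 41, 42, 42, 42, 41, 40, 40, 40, 44, 57, 
[... 577 characters left out ...]
09, 217, 225, 232, 229, 225, 221, 206, 188]
side x0..45 y 5 [253, 253, 253, 253, 253, 253, 253, 253, 253, 253, 253, 253, 254, 254, 254, 251, 237, 209, 199, 196, 202, 202, 198, 204, 212, 223, 209, 181, 129, 82]
side x0..45 y 30 [254, 253, 253, 253, 253, 253, 253, 253, 253, 253, 253, 253, 254, 254, 254, 249, 233, 212, 191, 215, 236, 244, 247, 248, 247, 241, 225, 185, 133, 87]
side x0..45 y 60 [254, 253, 253, 253, 253, 253, 253, 253, 253, 253, 253, 253, 254, 254, 254, 244, 227, 199, 178, 208, 230, 242, 246, 247, 247, 247, 246, 246, 247, 244]
side open pad fence [54, 54, 54, 52, 52, 53, 54, 54, 54, 53, 52, 53, 57, 69, 87, 100, 114, 130, 170, 207, 234, 242, 245, 246, 245, 242, 229, 199, 161, 132]
```

```bash
python3 -c "
from rig import job,r
print(r.observe()['time_s']); print(job.hand_in())"
```

```text
34.15
the job is handed in; nothing more can be done
None
```

I tipped the module over onto the nest, pushed it into the corner and handed the job in at about 34 s. It lies circuit side up, and as far as my checks can tell it is home against both stops. The hand-in gave no verdict.

- **How it was done:** I pushed the module along and square against the nest front. I then lifted its near edge by friction, with two spread fingertips and at most about 12 N sideways, until it stood up and tipped over. Last, I pushed it against the back fence (about 7 N), then the end stop (about 7 N), then the fence again (about 5 N), and drew the hand clear.
- **Last checks that passed:**
  - The final pushes stalled where the fence and end stop should be.
  - Brightness profiles in both fixed cameras show no strip of pad between the panel and either stop, and the back edge is parallel to the fence.
  - The tweezers, brush and housing look undisturbed by eye; I did not measure them.
- **Checks that disagreed or were weak:**
  - My first push turned the module the wrong way, to about 0.6 rad, and I had to correct that.
  - Single-corner positions from the fixed cameras disagree with the wrist-based nest frame by about 5 to 10 mm. I relied on the gap checks and the contact stalls instead.
  - I did not measure how flat the module lies on its own; I judged that by eye.

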